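# Tip the propped scoop into the utensil box and flip its lid shut

## Task

The lid of the white utensil box cannot be shut because the steel scoop is propped over the box's end wall. Without picking anything up, push the scoop by its handle so that it tips over and lies wholly inside the box while the lid is still standing open; then push the lid over from behind and press it fully shut. Leave the jigger, the small jar and the timer beside the box where they stand.

Things in the scene. Friction and masses are not known exactly. Their poses are not given: they have to be found in the camera images.
- utensil_box: White plastic box without its lid, 106 (x) x 258 (y) x 75 mm high, open at the top, fixed to the worktop; walls 4 mm, floor 5 mm thick, inside 98 x 250 mm; flange 7 mm wide round the rim outside; a brown plastic spoon lies along the back inside. Origin: centre of the underside; z up, +x towards the hinge side (the far side), +y along its length to the left.
- utensil_lid (a joint): Lid angle in rad: 0 shut flat on the rim, 1.57 upright, 1.4 to 1.65 at the start (stop at 2.0). The hinge is stiff, so the lid stays where it is left; about 0.2 to 0.3 N m turns it. The lid is a white plate 272 mm along y, 126 mm from hinge to front edge, with a tab 10 mm further in the middle of the front edge; when shut its top is 7 mm above the rim.
- lid_hinge (a point): Middle of the lid's hinge axis, which runs along the box's y, at x = +63 mm, z = 75 mm in the box's frame. x, y, z of the frame turn with the lid: -x points from the hinge to the lid's front edge, z out of the lid's outer face (up when shut, backwards when open). Overhead, a cup shelf's front edge runs at world x = 0.62 m, 0.59 m above the worktop.
- lid_edge (a point): Middle of the lid's front edge on its outer face, 126 mm from the hinge axis.
- steel_scoop: Loose steel scoop, 170 x 48 x 22 mm, 90 g. Lip on the box floor, underside propped on the -y end wall, about 43 degrees from upright; the handle sticks out some 50 mm beyond that wall, up to about 140 mm above the worktop. Origin: mid-length on its underside; x from handle to bowl, z out of the bowl. Upright it may stand on its lip; 15 degrees past that it falls to +y, where it has room to lie.
- handle_end (a point): End of the scoop's handle (the handle is 12 mm wide, 19 mm deep), on its centreline 2 mm short of the tip.
- bowl (a point): Middle of the scoop's bowl, 130 mm from handle_end.
- jigger: Double steel jigger standing left of the box, 44 mm across, 80 mm tall; origin: centre of its foot. Leave alone.
- small_jar: Small jar with a screw lid standing right of the box and behind, 54 mm across, 50 mm tall; origin: centre of its base. Leave alone.
- timer: White digital timer lying left of the box in front of the jigger, 62 x 62 x 14 mm; origin: centre of its underside. Leave alone.
There are look-alikes about, which are no part of the job. Of the things that look like the steel_scoop, the larger one is meant.

How it is judged:
On the way:
1. the scoop lies wholly inside the box, below the rim, with the lid still open (x of handle_end in the frame of utensil_box between -0.051 and 0.051 m and y of handle_end in the frame of utensil_box between -0.127 and 0.127 m and x of bowl in the frame of utensil_box between -0.051 and 0.051 m and y of bowl in the frame of utensil_box between -0.127 and 0.127 m and z of each of handle_end, bowl in the frame of utensil_box below 0.066 m and value of joint utensil_lid above 1 rad), for 0.2 s.
At the end, for the whole second after the job is handed in: The lid is fully shut (within 0.05 rad) and the scoop lies at rest wholly inside the box: both its ends within the walls and below the rim. The jigger, jar and timer are within 20 mm of where they stood (x of handle_end in the frame of utensil_box between -0.051 and 0.051 m and y of handle_end in the frame of utensil_box between -0.127 and 0.127 m and x of bowl in the frame of utensil_box between -0.051 and 0.051 m and y of bowl in the frame of utensil_box between -0.127 and 0.127 m and z of each of handle_end, bowl in the frame of utensil_box below 0.066 m and value of joint utensil_lid below 0.05 rad and linear speed of steel_scoop below 0.03 m/s); the robot touches nothing.
It fails at once if the scoop is lifted: its bowl rises well off the box's floor (z of bowl in the frame of utensil_box above 0.065 m).
It fails at once if the jigger beside the box is moved more than 20 mm (distance of jigger from where it was at the start of the episode above 0.02 m).
It fails at once if the jar beside the box is moved more than 20 mm (distance of small_jar from where it was at the start of the episode above 0.02 m).
It fails at once if the timer beside the box is moved more than 20 mm (distance of timer from where it was at the start of the episode above 0.02 m).
It also fails if it takes over 56 s, if anything falls off the work surface, if the arm or the gripper's body presses on something with over 40 N, if the wrist force passes 120 N, or if a joint passes its speed limit or range.

## Robot

A 6-joint arm with a two-finger parallel gripper is mounted at the origin on a cart in front of the work surface, level with it; the furniture and walls round the work are solid. World frame = base frame: x ahead of the robot, y to its left, z up, the work surface at z = 0. Lengths are in m, angles in rad, forces in N, time in s.
With the tool pointing down it reaches from about 0.3 to 0.775 m from the base axis. Payload 14.6 kg.
Tool frame: the origin (TCP) lies on the mounting face of the last link; the fingertips stand 199 mm ahead of it and the grasp point (between the pads) lies 180 mm ahead of it; z points along the fingers, y is the line along which they close (so a half turn about z gives the same grasp; the last joint's range is limited). The gripper opens to 94 mm and grips with 3 to 60 N. Pads are 16 mm wide; open, the fingers measure 119 mm over their backs; the gripper's body (75 mm by 177 mm) begins 78 mm behind the grasp point.
Start: joints at [-1.368, 0.3, 1.521, -0, 1.321, -0.067], TCP at [0.147, -0.53, 0.405] pointing down, gripper open.
Joint ranges: [-3.03, 3.03], [-0.79, 2.21], [0.23, 2.52], [-1.04, 4.18], [0, 3.07], [-2.55, 2.55]. Speed limits (rad/s): [2.22, 2.22, 2.57, 3.14, 3.14, 3.14].

## Interface

Orientations are given as [roll, pitch, yaw] about the fixed x, y, z axes, in that order (R = Rz(yaw) Ry(pitch) Rx(roll)).
In Python, from station import telemetry, cams, workorder, finder gives the robot as it stands.
- The arm moves only by the tool jog_arm, never from a script. Its argument "rows" is a list of rows, each an object with "gripper": the finger opening in m, from 0 to 0.094; "slide": the shift along the tool's x, y, z in m, a list of three; "spin": the turn about the tool's z in rad. In form: [{"gripper": gripper, "slide": [tx, ty, tz], "spin": spin}, ...]. A call has 1 to 8 rows; each row is the pose to reach, as a shift and turn from the pose commanded when the call began, along the tool's axes at that moment; what a row does not reach only later rows make up. A row lasts 1/10 s, in which the tool goes at most 50 mm and 8.59 degrees, less where a joint would pass 70% of its speed; a pose out of reach is approached as far as the arm can. A call with a gripper value outside its range is refused whole. The fingers move at their own pace and stop on an object; "squeeze" is the grip in N (left out, the last holds). Time passes only in rows, so rows that repeat a pose let the fingers close. It gives the time, the measured TCP pose, the force, the opening and the grip force at its end, in the units of the state.
- telemetry.get_obs(): the state, without advancing time (a new reading comes with each control period).
- cams.camera(name): name is "side" or "top"; returns (picture, depth): 480x640x3 uint8, red, green, blue; 480x640 float32, m along the optical axis (not along the pixel's ray), 0 where there is no reading.
- cams.camera_info(name): a dict with "camera_matrix" (3x3 intrinsics, pixels), "k1" (the pictures are not rectified: a ray, as slopes to the right and down, at radius r is drawn at 1 + k1 r^2 times it, then the intrinsics apply), "R" (3x3) and "t" (3): a world point X has camera coordinates R X + t. Camera axes: x right, y down, z forward; pixel columns grow to the right and rows downward; lengths in m; the calibration is good to about 2 mm. A picture is of the moment at which its call begins. camera_info takes no time and is no camera call.
- workorder.hand_in(): hands the job in; it is judged then, once.
Trained networks look in the newest picture that a camera, given by its name, has taken for a name from the list of things; names that differ only in an ending like _2 or _b are one class to them, and where a whole thing is asked for, a point or a joint stands for the part that bears it (a point fixed in the world has none). Each returns a list of dicts, best first, with "confidence" (0 to 1); they miss things now and then, are a little off and sometimes report something else, mostly with a low value. They report only what shows in the picture. A call takes as long as a camera call. They do not tell look-alikes from the thing itself.
- finder.find_in(target, camera): "point" ([x, y, z] in m, in world coordinates, good to about 4 mm: the middle of the surface that is visible of it).
- finder.masks_of(target, camera): "region" (480x640 bool, what is visible of it).
The state is a dict: "time_s": time; "qpos": joint angles; "joint_vel": joint speeds; "tau": joint torques, N m; "ee_pos": TCP position; "eef_rot": TCP orientation; "force": force on the tool from outside, world axes, zero at the start; "moment": the same for the moment, N m; "grip_width": finger opening in m; "grip_force": force on a finger pad.
Only numpy, scipy, OpenCV 4.12 (cv2) and the standard library are available. Lean on these libraries where they do the work, as an engineer would, in place of code of your own. Each camera call takes 0.05 s, during which the arm holds its last target. There are 200 camera calls.

## Working session

There is one attempt and no reset: what is moved stays moved. The work goes in short steps, Python scripts to look and compute and a tool call to move; the robot and the scene stay as the last step left them, time stands still between calls to the robot, and variables do not carry over. Pictures are saved under pics/ and viewed, at most 10 in all, crops included, and the job is handed in when it is done.

Besides the shell and the picture viewer there is one more tool, called as name(argument=value, ...) on one line, values as JSON. jog_arm: Moves the arm, as the interface text tells. Its arguments: {"type":"object","properties":{"rows":{"type":"array","items":{"type":"object","properties":{"gripper":{"type":"number"},"slide":{"type":"array","items":{"type":"number"}},"spin":{"type":"number"}}}},"squeeze":{"type":"number"}},"required":["rows"]}

```bash
mkdir -p pics; ls
cat > h.py <<'E'
import numpy as np, cv2
from station import telemetry, cams, workorder, finder
def shot(n,f):
    im,d=cams.camera(n); cv2.imwrite('pics/'+f,im[:,:,::-1]); np.save('/tmp/'+n+'.npy',d); return im,d
def pts(n,d,uv):
    c=cams.camera_info(n); K=np.array(c['camera_matrix'],float); k=c['k1']
    uv=np.atleast_2d(uv).astype(int)
    n_=cv2.undistortPoints(uv.astype(np.float64).reshape(-1,1,2),K,np.array([k,0,0,0,0.])).reshape(-1,2)
    z=d[uv[:,1],uv[:,0]]
    X=np.c_[n_*z[:,None],z]
    return (X-np.array(c['t']))@np.array(c['R'])
E
python3 - <<'E'
from h import *
np.set_printoptions(precision=3,suppress=True)
for n in('side','top'):
    shot(n,n+'0.png'); c=cams.camera_info(n); print(n, -np.array(c['R']).T@c['t'], np.array(c['R'])[2])
    for t in ['utensil_box','utensil_lid','lid_edge','steel_scoop','handle_end','bowl','jigger','small_jar','timer']:
        print(t,[(np.round(r['point'],3).tolist(),round(r['confidence'],2)) for r in finder.find_in(t,n)])
print(telemetry.get_obs())
E
```

```text
pics
side [0.581 0.551 1.016] [-0.079 -0.473 -0.877]
utensil_box [([0.479, -0.0, 0.059], 0.93), ([0.542, 0.032, 0.194], 0.67)]
utensil_lid [([0.545, 0.027, 0.19], 0.91)]
lid_edge [([0.541, 0.032, 0.195], 0.81)]
steel_scoop [([0.486, -0.269, 0.006], 0.75), ([0.495, -0.114, 0.042], 0.61)]
handle_end [([0.492, -0.124, 0.045], 0.86), ([0.481, -0.265, 0.009], 0.72)]
bowl [([0.495, -0.119, 0.042], 0.66), ([0.481, -0.268, 0.009], 0.58)]
jigger [([0.536, 0.183, 0.053], 0.85)]
small_jar [([0.536, 0.186, 0.056], 0.54)]
timer [([0.437, 0.175, 0.011], 0.8), ([0.49, -0.116, 0.044], 0.62)]
top [0.431 0.042 1.204] [ 0.072  0.017 -0.997]
utensil_box [([0.504, -0.01, 0.047], 0.86), ([0.494, -0.117, 0.041], 0.66)]
utensil_lid [([0.545, -0.007, 0.2], 0.78)]
lid_edge [([0.548, -0.008, 0.2], 0.75)]
steel_scoop [([0.497, -0.117, 0.043], 0.8), ([0.49, -0.265, 0.005], 0.6)]
handle_end [([0.547, -0.007, 0.2], 0.68), ([0.496, -0.12, 0.041], 0.64), ([0.489, -0.267, 0.002], 0.6)]
bowl [([0.495, -0.116, 0.044], 0.82), ([0.493, -0.264, 0.0], 0.68)]
jigger [([0.497, -0.117, 0.042], 0.62), ([0.537, 0.191, 0.062], 0.57)]
small_jar [([0.602, -0.2, 0.054], 0.95)]
timer [([0.43, 0.169, 0.018], 0.95)]
{'time_s': 1.0, 'qpos': array([-1.368,  0.3  ,  1.521, -0.   ,  1.321, -0.067]), 'joint_vel': array([-0.001,  0.   , -0.001,  0.001, -0.   ,  0.   ]), 'tau': array([  0.002, -53.166, -35.292,   0.071,   0.021,  -0.   ]), 'ee_pos': array([ 0.147, -0.53 ,  0.405]), 'eef_rot': array([-3.142,  0.   ,  0.27 ]), 'force': array([-0.222,  0.272,  0.572]), 'moment': array([0.011, 0.002, 0.034]), 'grip_force': 0.0, 'grip_width': 0.09390605687936933}
```

View pics/side0.png

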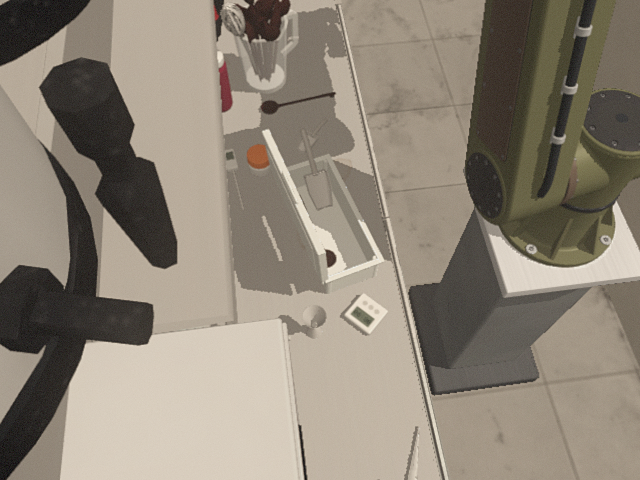

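View pics/top0.png

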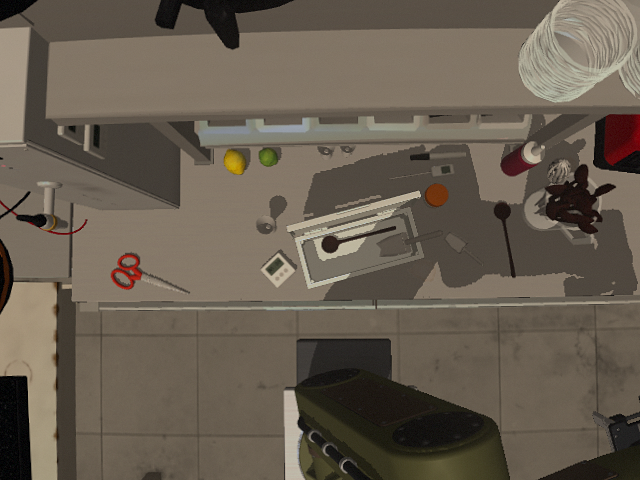

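Side view: box from (265,135) to (380,265), the lid standing along its far side, scoop handle over the right end wall at (305,135). Top view: rim corners are about (308,288) and (422,258), scoop handle at (440,235), a smaller look-alike scoop at (458,243), jar at (436,195), jigger at (266,225) and timer at (278,268).

Run:
```python
from h import *
np.set_printoptions(precision=3,suppress=True)
P={}
for n in('side','top'):
    d=np.load('/tmp/'+n+'.npy'); v,u=np.nonzero(d>0); X=pts(n,d,np.c_[u,v]); P[n]=X
    m=(X[:,0]>.36)&(X[:,0]<.64)&(X[:,1]>-.2)&(X[:,1]<.18)&(X[:,2]>.068)&(X[:,2]<.082)
    r=X[m]; print(n,len(r)); 
    rect=cv2.minAreaRect(r[:,:2].astype(np.float32)); print(rect, cv2.boxPoints(rect))
    m=(X[:,0]>.4)&(X[:,0]<.62)&(X[:,1]>-.2)&(X[:,1]<.18)&(X[:,2]>.15)&(X[:,2]<.23)
    L=X[m]; print('lid',len(L),L.min(0),L.max(0)); vx,vy,x0,y0=cv2.fitLine(L[:,:2].astype(np.float32),cv2.DIST_HUBER,0,.01,.01).ravel(); print(np.arctan2(-vx*np.sign(vy),vy*np.sign(vy)),x0,y0)
    t=L[L[:,2]>.19]; print('top edge',t.mean(0),len(t), t[:,1].min(),t[:,1].max())
    m=(X[:,0]>.4)&(X[:,0]<.56)&(X[:,1]>-.24)&(X[:,1]<-.12)&(X[:,2]>.083)&(X[:,2]<.17)
    S=X[m]; print('scoop handle',len(S)); print(S[np.argsort(S[:,2])][::max(1,len(S)//15)])
im=cv2.imread('pics/top0.png')[180:300,270:500]; cv2.imwrite('pics/top0c.png',cv2.resize(im,None,fx=3.4,fy=3.4,interpolation=2))
```

```text
side 1467
((0.502880334854126, 0.009111195802688599), (0.17753180861473083, 0.3246493935585022), 12.69711971282959) [[ 0.381  0.148]
 [ 0.452 -0.169]
 [ 0.625 -0.13 ]
 [ 0.554  0.187]]
lid 1783 [ 0.508 -0.138  0.15 ] [0.591 0.134 0.213]
0.25945827 0.5590939 -0.018693183
top edge [0.549 0.008 0.202] 1206 -0.13815072066919218 0.1341511382324475
scoop handle 221
[[ 0.504 -0.143  0.083]
 [ 0.494 -0.137  0.086]
 [ 0.498 -0.138  0.089]
 [ 0.495 -0.145  0.092]
 [ 0.495 -0.158  0.096]
 [ 0.502 -0.157  0.1  ]
 [ 0.502 -0.154  0.101]
 [ 0.504 -0.156  0.106]
 [ 0.509 -0.162  0.108]
 [ 0.505 -0.163  0.111]
 [ 0.507 -0.163  0.114]
 [ 0.508 -0.166  0.117]
 [ 0.506 -0.172  0.119]
 [ 0.506 -0.185  0.122]
 [ 0.513 -0.191  0.125]
 [ 0.504 -0.186  0.126]]
top 1848
((0.4814411997795105, 0.004959091544151306), (0.16703000664710999, 0.34243422746658325), 3.8733959197998047) [[ 0.387  0.17 ]
 [ 0.41  -0.172]
 [ 0.576 -0.16 ]
 [ 0.553  0.181]]
lid 970 [ 0.506 -0.141  0.152] [0.59  0.131 0.214]
0.24815366 0.54978544 -0.0046230527
top edge [ 0.55  -0.003  0.203] 950 -0.1398222703189631 0.1312910440258811
scoop handle 186
[[ 0.501 -0.138  0.083]
 [ 0.5   -0.142  0.087]
 [ 0.505 -0.151  0.089]
 [ 0.5   -0.145  0.094]
 [ 0.497 -0.147  0.097]
 [ 0.502 -0.151  0.101]
 [ 0.501 -0.161  0.104]
 [ 0.503 -0.161  0.107]
 [ 0.499 -0.167  0.11 ]
 [ 0.498 -0.17   0.113]
 [ 0.502 -0.177  0.116]
 [ 0.502 -0.18   0.12 ]
 [ 0.502 -0.184  0.122]
 [ 0.506 -0.186  0.125]
 [ 0.512 -0.196  0.127]
 [ 0.512 -0.192  0.129]]
```

View pics/top0c.png

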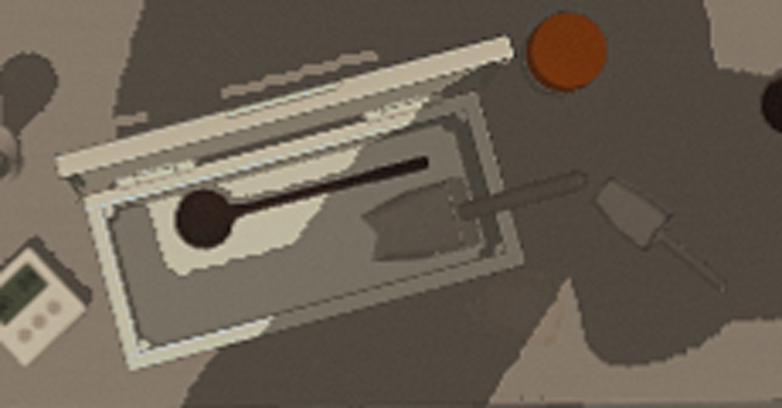

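The crop shows the rim flange corners at (132,367), (522,262), (475,95), (88,195), and the handle tip at (583,180) with the scoop's bowl at (425,220).

```bash
cat >> h.py <<'E'
def ray(n,uv,z):
    c=cams.camera_info(n); K=np.array(c['camera_matrix'],float); R=np.array(c['R']); t=np.array(c['t'])
    n_=cv2.undistortPoints(np.array(uv,float).reshape(-1,1,2),K,np.array([c['k1'],0,0,0,0.])).reshape(-1,2)
    o=-R.T@t; D=np.c_[n_,np.ones(len(n_))]@R
    return o+D*((z-o[2])/D[:,2])[:,None]
E
python3 - <<'E'
from h import *
np.set_printoptions(precision=3,suppress=True)
f=lambda c: np.array(c)/3.4+[270,180]-.35
C=ray('top',f([[132,367],[522,262],[475,95],[88,195]]),.075); print(C)
print([np.linalg.norm(C[i,:2]-C[(i+1)%4,:2]) for i in range(4)])
c=C.mean(0); e=(C[0]+C[3]-C[1]-C[2])[:2]; yaw=np.arctan2(-e[0],e[1]); print(c,yaw)
R=np.array([[np.cos(yaw),-np.sin(yaw)],[np.sin(yaw),np.cos(yaw)]])
tb=lambda X: np.c_[(X[:,:2]-c[:2])@R,X[:,2]]
print('tip box',tb(ray('top',f([[583,180],[530,193],[462,212]]),.13)))
for n in('side','top'):
    d=np.load('/tmp/'+n+'.npy'); v,u=np.nonzero(d>0); X=pts(n,d,np.c_[u,v]); B=tb(X)
    # check end-walls / rim in box frame
    m=(abs(B[:,0])<.08)&(abs(B[:,1])<.16)&(abs(B[:,2]-.075)<.006); r=B[m]
    print(n,'rim x hist',np.histogram(r[:,0],np.arange(-.08,.081,.01))[0],'y',np.histogram(r[:,1],np.arange(-.16,.161,.01))[0])
    m=(B[:,2]>.12)&(B[:,2]<.23)&(B[:,0]>.02)&(B[:,0]<.12)&(abs(B[:,1])<.14);L=B[m]; 
    for a in np.arange(.12,.22,.01):
        q=L[(L[:,2]>=a)&(L[:,2]<a+.01)]
        if len(q)>5: print('lid z',round(a,3),len(q),'x',np.percentile(q[:,0],[5,50,95]),'y',q[:,1].min(),q[:,1].max())
    m=(B[:,1]>-.22)&(B[:,1]<-.06)&(B[:,0]>-.05)&(B[:,0]<.04)&(B[:,2]>.02)&(B[:,2]<.17);S=B[m]
    for y in np.arange(-.22,-.06,.01):
        q=S[(S[:,1]>=y)&(S[:,1]<y+.01)&(S[:,2]>(.083 if y<-.12 else .03))]
        if len(q)>3: print('sc y',round(y,3),len(q),np.percentile(q[:,0],[5,50,95]),np.percentile(q[:,2],[5,50,95]))
E
```

```text
[[ 0.393  0.093  0.075]
 [ 0.459 -0.166  0.075]
 [ 0.57  -0.138  0.075]
 [ 0.507  0.121  0.075]]
[np.float64(0.2671270948805357), np.float64(0.11516922912176997), np.float64(0.2661723039788453), np.float64(0.11755243240492447)]
[ 0.482 -0.022  0.075] 0.24378171580293112
tip box [[-0.016 -0.175  0.13 ]
 [-0.016 -0.14   0.13 ]
 [-0.016 -0.095  0.13 ]]
side rim x hist [  0   1 505 257  63  54  72  70  63  62  59  51  43  18  12   2] y [  0   0  57 162  36  62  50  24  24  23  27  25  20  29  21  27  28  24
  29  26  30  26  29  29  30  31  28  32 121 280   2   0]
lid z 0.12 82 x [0.072 0.075 0.076] y -0.13089288189990667 0.1395777709214884
lid z 0.13 77 x [0.072 0.076 0.076] y -0.13601495651147338 0.13987917199766675
lid z 0.14 89 x [0.073 0.076 0.077] y -0.13499167400390638 0.13999830373864208
lid z 0.15 78 x [0.074 0.077 0.078] y -0.1305556403659637 0.1396275551647815
lid z 0.16 99 x [0.075 0.078 0.079] y -0.13387440275654222 0.1399264698271494
lid z 0.17 193 x [0.075 0.078 0.079] y -0.13141633931601532 0.13995564577858458
lid z 0.18 146 x [0.076 0.077 0.079] y -0.13089168289111813 0.
[... 1769 characters left out ...]
281640878318004
sc y -0.18 19 [-0.021 -0.016 -0.01 ] [0.124 0.128 0.131]
sc y -0.17 29 [-0.021 -0.015 -0.011] [0.117 0.125 0.129]
sc y -0.16 31 [-0.021 -0.016 -0.01 ] [0.108 0.117 0.122]
sc y -0.15 30 [-0.021 -0.016 -0.011] [0.104 0.109 0.116]
sc y -0.14 28 [-0.021 -0.015 -0.01 ] [0.097 0.102 0.107]
sc y -0.13 31 [-0.021 -0.016 -0.01 ] [0.086 0.093 0.099]
sc y -0.12 64 [-0.049 -0.02   0.002] [0.042 0.072 0.089]
sc y -0.11 102 [-0.038 -0.015  0.006] [0.047 0.068 0.078]
sc y -0.1 126 [-0.038 -0.016  0.007] [0.038 0.045 0.074]
sc y -0.09 90 [-0.039 -0.014  0.007] [0.031 0.035 0.067]
sc y -0.08 25 [-0.049 -0.035  0.008] [0.031 0.043 0.071]
sc y -0.07 12 [-0.049 -0.036  0.007] [0.035 0.043 0.073]
```

jog_arm(rows=[{"gripper":0,"slide":[0.03,-0.012,0],"spin":0},{"gripper":0,"slide":[0.07,-0.029,0],"spin":0},{"gripper":0,"slide":[0.11,-0.045,0],"spin":0},{"gripper":0,"slide":[0.15,-0.062,0],"spin":0},{"gripper":0,"slide":[0.19,-0.079,0],"spin":0},{"gripper":0,"slide":[0.23,-0.095,0],"spin":0},{"gripper":0,"slide":[0.27,-0.112,0],"spin":0},{"gripper":0,"slide":[0.31,-0.128,0],"spin":0}])

```text
time_s: 1.8
ee_pos: [0.4124, -0.3227, 0.4049]
eef_rot: [3.141, -0.0, 0.27]
force: [0.7, -0.0, -0.1]
grip_width: 0.0333
grip_force: 0.0
```

jog_arm(rows=[{"gripper":0,"slide":[0.04,-0.016,0],"spin":0.024},{"gripper":0,"slide":[0.08,-0.033,0],"spin":0.024},{"gripper":0,"slide":[0.11,-0.046,0],"spin":0.024},{"gripper":0,"slide":[0.128,-0.053,0],"spin":0.024},{"gripper":0,"slide":[0.128,-0.053,0.03],"spin":0.024},{"gripper":0,"slide":[0.128,-0.053,0.065],"spin":0.024},{"gripper":0,"slide":[0.128,-0.053,0.1],"spin":0.024},{"gripper":0,"slide":[0.128,-0.053,0.1],"spin":0.024}])

```text
time_s: 2.6
ee_pos: [0.5198, -0.2385, 0.3005]
eef_rot: [-3.137, 0.006, 0.246]
force: [-0.3, 0.0, 1.6]
grip_width: 0.0006
grip_force: 0.0
```

Run:
```python
from h import *
im,d=shot('side','s1.png'); a=im[60:300,200:420,::-1]; cv2.imwrite('pics/s1c.png',cv2.resize(a,None,fx=2.4,fy=2.4,interpolation=2))
```

```text
(no output)
```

View pics/s1c.png

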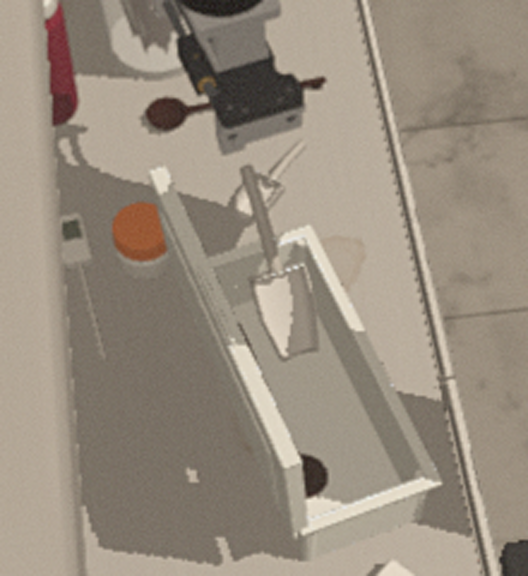

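The fingers are hidden behind the body at (260,110), in line with the scoop handle, which ends at (247,172). The push along box +y (tool -y) can start.

jog_arm(rows=[{"gripper":0,"slide":[0,-0.012,0],"spin":0},{"gripper":0,"slide":[0,-0.024,0],"spin":0},{"gripper":0,"slide":[0,-0.034,0],"spin":0},{"gripper":0,"slide":[0,-0.044,0],"spin":0},{"gripper":0,"slide":[0,-0.054,0],"spin":0},{"gripper":0,"slide":[0,-0.064,0],"spin":0},{"gripper":0,"slide":[0,-0.074,0],"spin":0},{"gripper":0,"slide":[0,-0.084,0],"spin":0}])

```text
time_s: 3.45
ee_pos: [0.4998, -0.1566, 0.3047]
eef_rot: [-3.142, 0.0, 0.246]
force: [0.9, -0.1, 0.0]
grip_width: 0.0005
grip_force: 0.3
```

```bash
cat > look.py <<'E'
import sys
from h import *
np.set_printoptions(precision=3,suppress=True)
c=np.array([.482,-.022]); y=.246; R=np.array([[np.cos(y),-np.sin(y)],[np.sin(y),np.cos(y)]])
o=telemetry.get_obs(); print(o['time_s'],'tip box',(o['ee_pos'][:2]-c)@R,o['ee_pos'][2]-.199,o['force'])
for n in('side','top'):
    im,d=shot(n,n+sys.argv[1]+'.png')
    for t in('steel_scoop','utensil_lid'):
        for r in finder.masks_of(t,n)[:3]:
            v,u=np.nonzero(r['region']&(d>0)); X=pts(n,d,np.c_[u,v]); B=np.c_[(X[:,:2]-c)@R,X[:,2]]
            print(n,t,round(r['confidence'],2),len(B),'lo',np.percentile(B,2,axis=0),'hi',np.percentile(B,98,axis=0))
a=np.hstack([cv2.resize(cv2.imread('pics/side%s.png'%sys.argv[1])[60:300,200:420],None,fx=1.8,fy=1.8),cv2.resize(cv2.imread('pics/top%s.png'%sys.argv[1])[170:302,270:490],None,fx=1.8,fy=3.27*1.0)])
cv2.imwrite('pics/c%s.png'%sys.argv[1],a)
E
python3 look.py 2
```

```text
3.45 tip box [-0.015 -0.135] 0.10565471557698874 [ 0.868 -0.103  0.005]
side steel_scoop 0.64 1135 lo [-0.043 -0.105  0.005] hi [0.009 0.005 0.117]
side steel_scoop 0.6 2275 lo [ 0.063 -0.13   0.097] hi [0.079 0.141 0.209]
side utensil_lid 0.83 2489 lo [ 0.022 -0.191 -0.001] hi [0.079 0.14  0.209]
side utensil_lid 0.66 1037 lo [-0.032  0.165  0.005] hi [0.037 0.234 0.018]
top steel_scoop 0.9 652 lo [-0.037 -0.064  0.004] hi [0.007 0.009 0.085]
top utensil_lid 0.83 1602 lo [ 0.061 -0.136  0.08 ] hi [0.077 0.135 0.21 ]
```

View pics/c2.png

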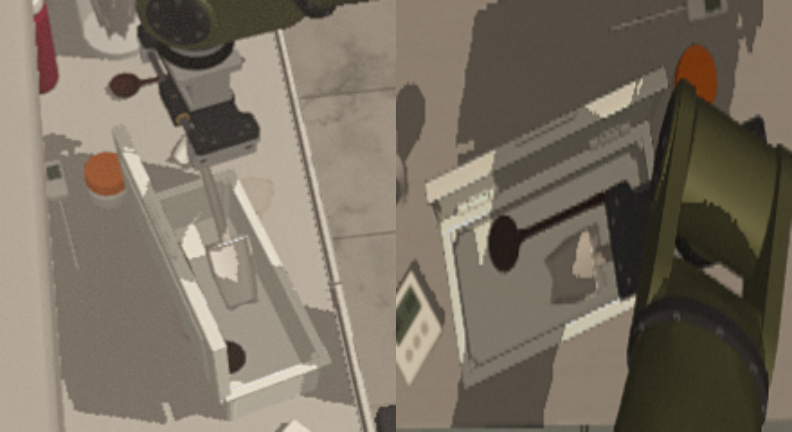

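The scoop's lip has slid towards +y, now at about y = 0, and the handle leans on the finger above the wall. Pushing on slides it fully inside the box.

jog_arm(rows=[{"gripper":0,"slide":[0,-0.01,0],"spin":0},{"gripper":0,"slide":[0,-0.02,0],"spin":0},{"gripper":0,"slide":[0,-0.03,0],"spin":0},{"gripper":0,"slide":[0,-0.04,0],"spin":0},{"gripper":0,"slide":[0,-0.05,0],"spin":0},{"gripper":0,"slide":[0,-0.06,0],"spin":0},{"gripper":0,"slide":[0,-0.065,0],"spin":0},{"gripper":0,"slide":[0,-0.065,0],"spin":0}])

```text
time_s: 4.55
ee_pos: [0.4841, -0.0937, 0.3047]
eef_rot: [-3.141, -0.0, 0.247]
force: [-0.2, -0.2, -0.5]
grip_width: 0.0003
grip_force: 0.1
```

```bash
python3 look.py 3
```

```text
4.55 tip box [-0.015 -0.07 ] 0.10570458729430282 [-0.248 -0.156 -0.532]
side steel_scoop 0.93 1164 lo [-0.037 -0.04   0.005] hi [0.01  0.074 0.114]
side steel_scoop 0.59 74 lo [-0.036 -0.236 -0.003] hi [-0.018 -0.205  0.014]
side steel_scoop 0.43 648 lo [ 0.083  0.146 -0.001] hi [0.124 0.21  0.08 ]
side utensil_lid 0.6 2540 lo [ 0.021 -0.19  -0.001] hi [0.079 0.141 0.209]
top steel_scoop 0.91 603 lo [-0.039  0.011  0.004] hi [0.008 0.076 0.074]
top steel_scoop 0.57 313 lo [-0.111 -0.277 -0.004] hi [-0.03  -0.127  0.406]
top steel_scoop 0.18 660 lo [-0.033  0.164  0.009] hi [0.033 0.23  0.019]
top utensil_lid 0.72 1617 lo [ 0.061 -0.136  0.001] hi [0.079 0.135 0.21 ]
```

View pics/c3.png

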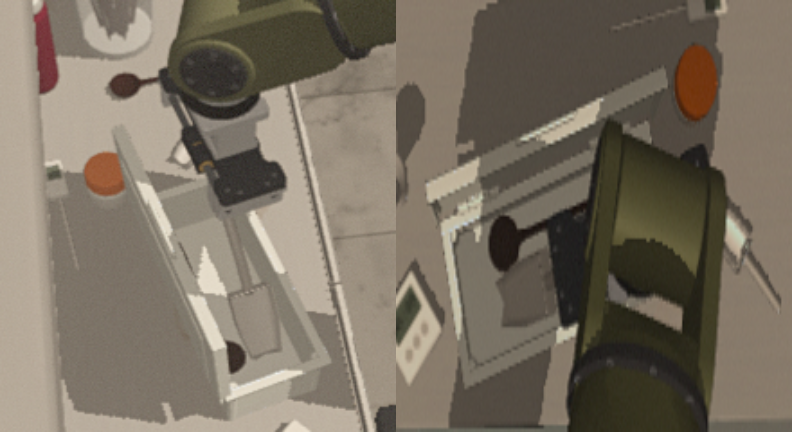

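The scoop's lip is at y≈0.075 (bowl at about (255,320) in the left view) and its handle leans on the fingertips. A quick withdrawal will let it drop flat inside.

jog_arm(rows=[{"gripper":0,"slide":[0,0.035,-0.03],"spin":0},{"gripper":0,"slide":[0,0.05,-0.07],"spin":0},{"gripper":0,"slide":[0,0.06,-0.11],"spin":0},{"gripper":0,"slide":[0,0.07,-0.15],"spin":0},{"gripper":0,"slide":[0,0.1,-0.15],"spin":0},{"gripper":0,"slide":[0,0.14,-0.15],"spin":0}])

```text
time_s: 5.45
ee_pos: [0.5183, -0.2305, 0.4563]
eef_rot: [3.14, -0.002, 0.247]
force: [-0.2, 0.4, -0.1]
grip_width: 0.0004
grip_force: 0.0
```

```bash
python3 look.py 4
```

```text
5.45 tip box [-0.016 -0.211] 0.2573132217834736 [-0.244  0.386 -0.107]
side steel_scoop 0.79 378 lo [-0.104 -0.274 -0.003] hi [-0.021 -0.206  0.015]
side steel_scoop 0.77 960 lo [-0.037 -0.088  0.003] hi [0.01  0.066 0.026]
side utensil_lid 0.84 2401 lo [ 0.056 -0.134  0.002] hi [0.079 0.141 0.209]
top steel_scoop 0.81 766 lo [-0.036 -0.092  0.002] hi [0.007 0.064 0.027]
top steel_scoop 0.41 16 lo [-0.064 -0.234 -0.003] hi [-0.03  -0.209  0.014]
top steel_scoop 0.34 1672 lo [ 0.06  -0.136  0.075] hi [0.077 0.136 0.21 ]
top utensil_lid 0.84 1761 lo [ 0.06  -0.136 -0.001] hi [0.1   0.137 0.21 ]
```

View pics/c4.png

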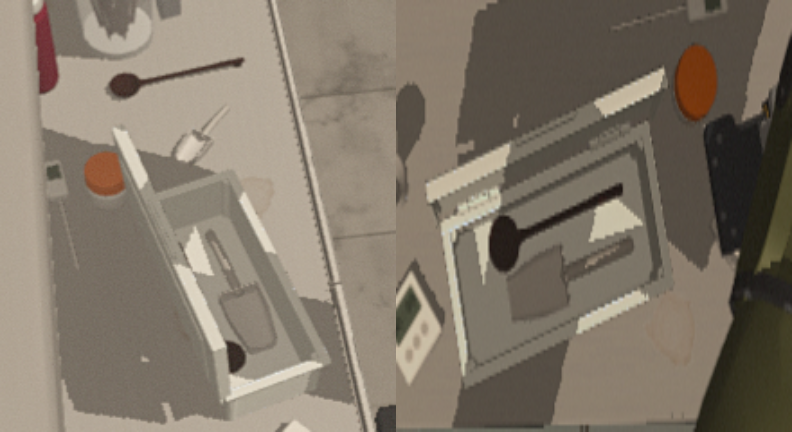

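The scoop now lies flat inside (bowl at (540,285), handle at (605,255) in the right view; top of it at 27 mm) with the lid open. Next I check the free space behind the lid.

Run:
```python
from h import *
np.set_printoptions(precision=2,suppress=True)
for n in('side','top'):
    d=np.load('/tmp/'+n+'.npy'); v,u=np.nonzero(d>0); X=pts(n,d,np.c_[u,v])
    for x in np.arange(.56,.76,.02):
        m=(X[:,0]>x)&(X[:,0]<x+.02)&(X[:,1]>-.28)&(X[:,1]<.12); 
        z=X[m,2]; print(n,round(x,2),np.histogram(z,[-.1,.03,.08,.15,.22,.3,.4,.5,.6,.8])[0])
```

```text
side 0.56 [1104    1  114  451    0    1    0    0    0]
side 0.58 [1315  136   27  134    0    0    0    0    0]
side 0.6 [1337  220    0    0    0    0    0    0    0]
side 0.62 [1456   79    0    0    0    0    0   39 1069]
side 0.64 [1570    0    0    0    0    0    0    0 1156]
side 0.66 [1519    0    0    0    0    0    0    0 1193]
side 0.68 [   6    0    0    0    0    0    0    0 1244]
side 0.7 [   0    0    0    0    0    0    0    0 1291]
side 0.72 [   0    0    0    0    0    0    0    0 1025]
side 0.74 [0 0 0 0 0 0 0 0 0]
top 0.56 [571 118 211 286   0   0   0 163   0]
top 0.58 [816 184  11  63   0   0   0   0   0]
top 0.6 [971 183   0   0   0   0   0   0   1]
top 0.62 [1208   55    0    0    0    0    0 1037 9432]
top 0.64 [1364    0    0    0    0    0    0    0 7100]
top 0.66 [1321    0    0    0    0    0    0    0 5736]
top 0.68 [1335   13    0    0    0    0    0    0 4889]
top 0.7 [1241  184 1072    0    0    0    0    0 4683]
top 0.72 [ 826   42 2092    0    0    0    0    0 7895]
top 0.74 [   0    0 1538   55    0    0    0    0    0]
```

jog_arm(rows=[{"gripper":0,"slide":[0,0,0.04],"spin":0},{"gripper":0,"slide":[0,0,0.08],"spin":0},{"gripper":0,"slide":[0.01,0,0.115],"spin":0},{"gripper":0,"slide":[0.05,0,0.115],"spin":0},{"gripper":0,"slide":[0.09,0,0.115],"spin":0},{"gripper":0,"slide":[0.12,0,0.115],"spin":0},{"gripper":0,"slide":[0.133,0,0.115],"spin":0},{"gripper":0,"slide":[0.133,0,0.115],"spin":0}])

```text
time_s: 6.55
ee_pos: [0.6483, -0.1961, 0.3392]
eef_rot: [-3.141, 0.0, 0.248]
force: [-0.0, -0.9, -1.0]
grip_width: 0.0001
grip_force: 0.0
```

jog_arm(rows=[{"gripper":0,"slide":[0,-0.03,0],"spin":0},{"gripper":0,"slide":[0,-0.07,0],"spin":0},{"gripper":0,"slide":[0,-0.11,0],"spin":0},{"gripper":0,"slide":[0,-0.15,0],"spin":0},{"gripper":0,"slide":[0,-0.18,0],"spin":0},{"gripper":0,"slide":[0,-0.2,0],"spin":0},{"gripper":0,"slide":[0,-0.2,0],"spin":0}])

```text
time_s: 7.25
ee_pos: [0.5974, -0.0017, 0.3403]
eef_rot: [-3.142, -0.0, 0.249]
force: [-0.2, -1.3, 0.4]
grip_width: 0.0005
grip_force: 0.0
```

jog_arm(rows=[{"gripper":0,"slide":[-0.012,0,0],"spin":0},{"gripper":0,"slide":[-0.025,0,0],"spin":0},{"gripper":0,"slide":[-0.038,0,0],"spin":0},{"gripper":0,"slide":[-0.05,0,0],"spin":0},{"gripper":0,"slide":[-0.062,0,0.001],"spin":0},{"gripper":0,"slide":[-0.076,0,0.003],"spin":0},{"gripper":0,"slide":[-0.088,0,0.006],"spin":0},{"gripper":0,"slide":[-0.099,0,0.01],"spin":0}])

```text
time_s: 8.05
ee_pos: [0.5018, -0.0289, 0.3301]
eef_rot: [3.141, -0.002, 0.245]
force: [3.2, 0.9, 1.0]
grip_width: 0.0005
grip_force: 0.8
```

jog_arm(rows=[{"gripper":0,"slide":[-0.012,0,0.007],"spin":0},{"gripper":0,"slide":[-0.023,0,0.015],"spin":0},{"gripper":0,"slide":[-0.03,0,0.022],"spin":0},{"gripper":0,"slide":[-0.037,0,0.03],"spin":0},{"gripper":0,"slide":[-0.041,0,0.039],"spin":0},{"gripper":0,"slide":[-0.045,0,0.047],"spin":0},{"gripper":0,"slide":[-0.045,0,0.05],"spin":0},{"gripper":0,"slide":[-0.045,0,0.05],"spin":0}])

```text
time_s: 8.85
ee_pos: [0.4589, -0.0389, 0.2795]
eef_rot: [-3.141, 0.002, 0.246]
force: [-0.8, -0.1, 1.3]
grip_width: 0.0003
grip_force: 0.1
```

jog_arm(rows=[{"gripper":0,"slide":[-0.005,0,0.001],"spin":0},{"gripper":0,"slide":[-0.01,0,0.002],"spin":0},{"gripper":0,"slide":[-0.01,0,0.003],"spin":0},{"gripper":0,"slide":[-0.01,0,0.003],"spin":0}])

```text
time_s: 9.25
ee_pos: [0.4504, -0.0413, 0.2791]
eef_rot: [3.139, -0.006, 0.246]
force: [1.9, 2.7, 26.4]
grip_width: 0.0005
grip_force: 13.1
```

Now it presses firmly at z≈0.080 with 26 N. Retreat and check.

jog_arm(rows=[{"gripper":0,"slide":[0,0,-0.03],"spin":0},{"gripper":0,"slide":[0,0.03,-0.07],"spin":0},{"gripper":0,"slide":[0,0.07,-0.1],"spin":0},{"gripper":0,"slide":[0,0.11,-0.1],"spin":0},{"gripper":0,"slide":[0,0.15,-0.1],"spin":0},{"gripper":0,"slide":[0,0.19,-0.1],"spin":0},{"gripper":0,"slide":[0,0.23,-0.1],"spin":0},{"gripper":0,"slide":[0,0.25,-0.1],"spin":0}])

```text
time_s: 10.05
ee_pos: [0.5102, -0.2865, 0.3758]
eef_rot: [-3.141, 0.001, 0.244]
force: [-0.9, 0.6, 0.1]
grip_width: 0.0006
grip_force: 0.0
```

```bash
python3 look.py 5
python3 - <<'E'
from h import *
np.set_printoptions(precision=4,suppress=True)
c=np.array([.482,-.022]); y=.246; R=np.array([[np.cos(y),-np.sin(y)],[np.sin(y),np.cos(y)]])
for n in('side','top'):
    d=np.load('/tmp/'+n+'.npy'); v,u=np.nonzero(d>0); X=pts(n,d,np.c_[u,v]); B=np.c_[(X[:,:2]-c)@R,X[:,2]]
    m=(abs(B[:,0])<.055)&(abs(B[:,1])<.12)&(B[:,2]>.06)&(B[:,2]<.15);B=B[m]
    print(n,len(B),'plane',np.linalg.lstsq(np.c_[B[:,:2],np.ones(len(B))],B[:,2],rcond=None)[0])
E
```

```text
10.05 tip box [-0.037 -0.263] 0.17682652721270437 [-0.908  0.586  0.101]
side steel_scoop 0.76 366 lo [-0.105 -0.273 -0.003] hi [-0.02  -0.206  0.014]
side utensil_lid 0.89 8181 lo [-0.063 -0.132  0.075] hi [0.061 0.139 0.085]
top steel_scoop 0.61 327 lo [-0.093 -0.264 -0.003] hi [-0.021 -0.211  0.016]
top utensil_lid 0.72 7218 lo [-0.066 -0.133  0.075] hi [0.061 0.134 0.086]
side 5877 plane [0.0016 0.0012 0.0813]
top 5223 plane [-0.0002 -0.0008  0.0818]
```

View pics/c5.png

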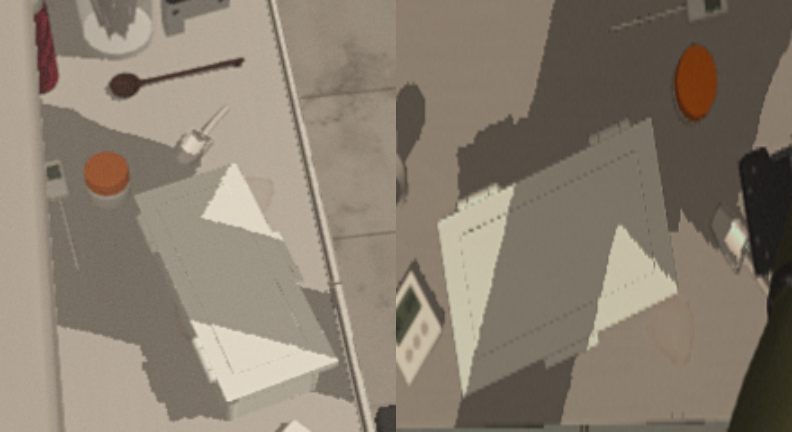

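The lid is flat (slope under 0.002 rad, top at 0.0815 m). The jar (orange, (105,175)) and the timer are where they stood, and the arm is clear.

```bash
python3 -c "
from station import workorder; print(workorder.hand_in())"
```

```text
the job is handed in; nothing more can be done
None
```

The scoop lies flat inside the box, the lid is pressed fully shut (measured slope under 0.002 rad), and the job is handed in at about 10 s. The scoop slid in along the floor with its bowl still up rather than tipping over past upright. The arm came near none of the jigger, jar and timer.

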